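# Refill the spring dish dispenser and stack the emptied tray

## Task

Put the two clean dishes from the carrying tray onto the pile in the spring dispenser and push the pile down until the top dish snaps in under the catches, all four dishes nested. Then stack the emptied tray on the other empty tray, its corner lugs fully down in the sockets. Leave the served cheese dishes and the other things on the table where they are.

Things in the scene. Friction and masses are not known exactly. Their poses are not given: they have to be found in the camera images.
- dispenser: Steel spring dish dispenser, fixed. Origin: centre of its underside, on the pile's axis, z up; dishes lie with their long side along its x. Base 176 (x) by 104 mm (y), 14 mm high. Four angle posts hug the pile's corners with 2 mm play (inner faces 52 mm from the axis in x, 32 in y), flared from 144 mm up to 155 mm. Between them the long sides are open over 82 mm for fingers.
- catch_plus_x (a point): Underside of the sprung catch at the middle of the +x end, 134 mm above the dispenser's origin, 52 mm from its axis. 18 mm wide, it reaches 4 mm over the top dish's end rim. A dish pushed down past both catches drives them apart; they snap back over its rim and hold the pile down. The catch's housing reaches 81 mm from the axis and 147 mm high.
- catch_minus_x (a point): The same at the -x end. A dish merely laid on the pile stays 15 mm too high for the catches; press on the middle of its inner floor, or hold it by the rim and push.
- dish_carrier (a joint): Sinking of the sprung plate under the pile, m: 0 at the start (two dishes), 0.015 with three dishes latched, 0.030 with four; hard stop at 0.042. Its spring pushes up with 7 N at 0 and 10 N at 0.030; the push rises to 10 to 15 N as each rim passes the catches, then drops. Push about 6 mm past the latched height; released, the pile rises until its top rim bears on the catches.
- pile_1: Lower dish of the pile in the dispenser, like dish_1. Origin: centre of its underside; it starts 83 mm above the dispenser's.
- pile_2: Upper dish of the pile in the dispenser, like dish_1, held by the catches. Origin: centre of its underside; it starts 98 mm above the dispenser's, the height of the top dish of any latched pile.
- dish_1: Clean empty white rectangular dish on the floor of the carrying tray, its long side along the tray's. Rim 100 (x) by 60 mm (y), 36 mm high, 90 g. Origin: centre of its underside, z up. Its outer rim is a band with upright faces, 30 to 36 mm above the origin; below it 3 mm walls lean in 18 degrees to a foot 66 by 28 by 10 mm.
- dish_2: Clean empty dish like dish_1, nested in it. Dishes nest with long sides parallel, each 15 mm above the one below, with under 2 mm play; two nested can be gripped together across both rims. Inner floor 74 by 34 mm, 15 mm above the origin (centre of its underside).
- supply_tray: Carrying tray, dark grey plastic, holds the clean dishes. 220 (x) by 165 (y) by 50 mm, 250 g. Origin: centre, level with the underside of its lugs, z up. Floor top at 12 mm. Side rims 9 mm thick, 10 mm high, top at 50 mm, outer faces 82.5 mm (y) and 110 mm (x) from the centre. A rim can be pinched from above.
- empty_tray: The other tray, same shape and origin, empty, on the table, 350 g. Corners (x 99, y 71.5 mm from the centre) have below a square lug 10 mm wide, 8 mm high, and on top a square socket 15 mm wide, 9 mm deep. A tray seated on another stands 42 mm above it, long sides parallel, either way round.
- served_1: A dish of the same kind as the clean ones but with sticks of cheese in it, at the far edge of the table; leave alone. Origin: centre of its underside.
- served_2: Another dish with cheese at the far edge; leave alone. Origin: centre of its underside.
- chutney_jar: Glass jar, 42 mm wide, 62 mm high, beyond and between the trays and dispenser; leave alone. Origin: centre of its underside.
- salt_pot: Turned wooden pot, 42 mm wide, 66 mm high, beyond and between the trays and dispenser; leave alone. Origin: centre of its underside.
- pick_cup: White cup, 40 mm wide, 50 mm high, close to the robot; leave alone. Origin: centre of its underside.
- cup_stack: Stack of clear plastic cups, 68 mm wide, 166 mm high, at the far right; leave alone. Origin: centre of its underside.

How it is judged:
By the outcome, as a careful person would: the job done as asked, in the order asked, and still so for the second after the job is handed in, with the robot touching nothing.
It also fails if it takes over 64 s, if anything falls off the work surface, if the arm or the gripper's body presses on something with over 40 N, if the wrist force passes 120 N, or if a joint passes its speed limit or range.

## Robot

A 6-joint arm with a two-finger parallel gripper is mounted at the origin on the work surface. World frame = base frame: x ahead of the robot, y to its left, z up, the work surface at z = 0. Lengths are in m, angles in rad, forces in N, time in s.
With the tool pointing down it reaches from about 0.275 to 0.85 m from the base axis. Payload 19 kg.
Tool frame: the origin (TCP) lies midway between the tips of the shut fingers; the grasp point (between the pads) lies env.grasp_offset behind it (env.grasp_offset is the distance from the TCP to the grasp point, in m); z points along the fingers, y is the line along which they close (so a half turn about z gives the same grasp; the last joint's range is limited). The gripper opens to 85 mm and grips with 20 to 120 N. Pads are 22 mm wide; open, the fingers measure 114 mm over their backs; the gripper's body (76 mm by 85 mm) begins 54 mm behind the grasp point. The pads swing forward as they close: fully open they stand 13 mm farther back than shut.
Start: joints at [1.198, 0.15, 1.437, -0, 1.554, -0.134], TCP at [0.136, 0.559, 0.21] pointing down, gripper open.
Joint ranges: [-2.8, 2.8], [-0.68, 2.1], [0.12, 2.68], [-1.39, 4.53], [0.16, 2.79], [-2.81, 2.81]. Speed limits (rad/s): [1.89, 1.89, 2.22, 3.01, 3.01, 3.01].

## Interface

Orientations are given as a rotation vector (axis times angle).
In Python, from plant import env gives the robot as it stands.
- The arm moves only by the shell command python3 -m inch 'ROWS' [OPENING] [FORCE]. ROWS is JSON, a list of rows, each a list of 4 numbers: the shift along the tool's x, y, z in m, then the turn about the tool's z in rad. In form: [[dx, dy, dz, twist], ...]. A call has 1 to 10 rows; each row shifts and turns the commanded pose from where the row before left it, along the tool's axes as they then stand; what a row does not reach is not made up. A row lasts 1/12 s, in which the tool goes at most 41.7 mm and 7.16 degrees, less where a joint would pass 70% of its speed; a pose out of reach is approached as far as the arm can. A call with a gripper value outside its range is refused whole. OPENING is the finger opening in m, from 0 to 0.0854, set as the call begins (- or left out, the last holds). The fingers move at their own pace and stop on an object; FORCE is the grip in N (left out, the last holds). Time passes only in rows, so rows that do not move let the fingers close. It gives the time, the measured TCP pose, the force, the opening and the grip force at its end, in the units of the state.
- env.get_state(): the state, without advancing time (a new reading comes with each control period).
- env.capture(name): name is "scene" or "side" or "wrist"; returns (picture, depth): 400x640x3 uint8, red, green, blue; 400x640 float32, m along the optical axis (not along the pixel's ray), 0 where there is no reading.
- env.camera_params(name): a dict with "camera_matrix" (3x3 intrinsics, pixels), "k1" (the pictures are not rectified: a ray, as slopes to the right and down, at radius r is drawn at 1 + k1 r^2 times it, then the intrinsics apply), "world_to_cam" (4x4, takes a point from world to camera coordinates). Camera axes: x right, y down, z forward; pixel columns grow to the right and rows downward; lengths in m; the calibration is good to about 2 mm. A picture is of the moment at which its call begins: read the wrist's pose just before it. camera_params takes no time and is no camera call; for the wrist camera it gives the pose at the moment of the call.
- env.job_done(): hands the job in; it is judged then, once.
Trained networks look in the newest picture that a camera, given by its name, has taken for a name from the list of things; names that differ only in an ending like _2 or _b are one class to them, and where a whole thing is asked for, a point or a joint stands for the part that bears it (a point fixed in the world has none). Each returns a list of dicts, best first, with "conf" (0 to 1); they miss things now and then, are a little off and sometimes report something else, mostly with a low value. They report only what shows in the picture. A call takes as long as a camera call.
- env.boxes_of(camera, query): "centre" ([column, row] in pixels, amid what is visible of it).
The state is a dict: "clock": time; "qpos": joint angles; "dq": joint speeds; "effort": joint torques, N m; "tool_pos": TCP position; "eef_rot": TCP orientation; "wrist_force": force on the tool from outside, world axes, zero at the start; "moment": the same for the moment, N m; "grip_width": finger opening in m; "finger_force": force on a finger pad.
Only numpy, scipy, OpenCV 4.12 (cv2) and the standard library are available. Lean on these libraries where they do the work, as an engineer would, in place of code of your own. Each camera call takes 0.05 s, during which the arm holds its last target. There are 200 camera calls.

## Working session

There is one attempt and no reset: what is moved stays moved. The work goes in short steps, Python scripts to look and compute and a shell command to move; the robot and the scene stay as the last step left them, time stands still between calls to the robot, and variables do not carry over. Pictures are saved under pics/ and viewed, at most 10 in all, crops included, and the job is handed in when it is done.

```bash
ls; mkdir -p pics
cat > h.py <<'E'
import numpy as np, cv2
from scipy.spatial.transform import Rotation as R
from plant import env
def cap(n):
    P=env.camera_params(n); rgb,d=env.capture(n); return P,rgb,d
def rays(P,uv):
    K=P["camera_matrix"]; K=np.array(K,float); uv=np.atleast_2d(np.array(uv,float))
    q=(uv-[K[0,2],K[1,2]])/[K[0,0],K[1,1]]; p=q.copy()
    for _ in range(20): p=q/(1+P["k1"]*(p**2).sum(1,keepdims=True))
    return p
def world(P,uv,d):
    p=rays(P,uv); d=np.atleast_1d(d)[:,None]; c=np.hstack([p*d,d,np.ones_like(d)])
    return (c@np.linalg.inv(np.array(P["world_to_cam"])).T)[:,:3]
def proj(P,X):
    X=np.atleast_2d(X); c=np.hstack([X,np.ones((len(X),1))])@np.array(P["world_to_cam"]).T
    p=c[:,:2]/c[:,2:3]; p=p*(1+P["k1"]*(p**2).sum(1,keepdims=True)); K=np.array(P["camera_matrix"])
    return p*[K[0,0],K[1,1]]+[K[0,2],K[1,2]]
def cloud(P,d):
    v,u=np.nonzero(d>0); return np.c_[u,v],world(P,np.c_[u,v],d[v,u])
def save(n,rgb): cv2.imwrite("pics/"+n,cv2.cvtColor(rgb,cv2.COLOR_RGB2BGR))
E
python3 - <<'E'
from h import *
np.set_printoptions(precision=4,suppress=True)
s=env.get_state(); print(s, env.grasp_offset)
for n in ["scene","side"]:
    P,rgb,d=cap(n); save(n+"0.png",rgb); np.savez(n+"0.npz",d=d,rgb=rgb)
    print(n,np.linalg.inv(P["world_to_cam"])[:3],P["camera_matrix"][0],P["k1"])
    for q in ["dispenser","dish_1","supply_tray","served_1","chutney_jar","salt_pot","pick_cup","cup_stack"]:
        for b in env.boxes_of(n,q):
            c=b["centre"]; u,v=int(c[0]),int(c[1]); print(q,round(b["conf"],2),np.round(c),world(P,[c],d[v,u])[0] if d[v,u]>0 else None)
E
```

```text
pics
{'clock': 0.0, 'qpos': array([ 1.198 ,  0.151 ,  1.438 , -0.    ,  1.5538, -0.134 ]), 'dq': array([ 0.0004, -0.0014, -0.0009,  0.0005,  0.0005,  0.0002]), 'effort': array([  0.0011, -71.3087, -57.0838,  -0.    ,   0.0096,   0.0001]), 'tool_pos': array([0.1359, 0.5584, 0.2094]), 'eef_rot': array([-0.3741, -3.1189,  0.0018]), 'wrist_force': array([-0.5574, -0.2204,  0.3969]), 'moment': array([-0.0086, -0.0247, -0.0327]), 'finger_force': 0.0, 'grip_width': 0.08513449364906359} 0.0187
scene [[ 0.877   0.3111 -0.3661  0.8629]
 [ 0.4802 -0.5413  0.6902 -0.5698]
 [ 0.0166 -0.7811 -0.6241  0.6222]] [371.8468   0.     322.6277] -0.029828258043931802
dispenser 0.94 [318. 210.] [0.5419 0.0114 0.0315]
dish_1 0.78 [208. 294.] [ 0.4948 -0.3096  0.0559]
dish_1 0.55 [208. 300.] [ 0.497  -0.3145  0.0456]
supply_tray 0.85 [210. 300.] [ 0.4862 -0.3029  0.0242]
served_1 0.82 [382. 277.] [ 0.7542 -0.114   0.0503]
served_1 0.62 [424. 215.] [0.7712 0.1162 0.0348]
chutney_jar 0.75 [397. 198.] [0.6941 0.1404 0.0402]
salt_pot 0.71 [335. 286.] [ 0.6837 -0.1738  0.0474]
pick_cup 0.76 [278. 159.] [0.343  0.1396 0.0365]
cup_stack 0.97 [308. 351.] [ 0.7373 -0.3636  0.1661]
side [[-0.9742 -0.1467  0.1715  0.3811]
 [-0.2252  0.5815 -0.7818  0.8621]
 [ 0.015  -0.8002 -0.5995  0.784 ]] [494.999    0.     316.3056] -0.05075491863380317
dispenser 0.62 [330. 236.] [0.5296 0.0351 0.0474]
dispenser 0.41 [372. 174.] [ 0.4761 -0.2732  0.0232]
dish_1 0.87 [383. 161.] [ 0.4519 -0.317   0.0413]
supply_tray 0.64 [331. 237.] [0.5261 0.0366 0.0482]
served_1 0.81 [219. 252.] [0.759  0.1314 0.0347]
served_1 0.22 [386. 174.] [ 0.4354 -0.2697  0.0343]
chutney_jar 0.88 [249. 270.] [0.6745 0.1716 0.0395]
salt_pot 0.82 [290. 182.] [ 0.6707 -0.142   0.0516]
salt_pot 0.72 [292. 128.] [ 0.7118 -0.3175  0.1087]
pick_cup 0.83 [411. 300.] [0.3362 0.1783 0.0449]
cup_stack 0.62 [288. 125.] [ 0.7215 -0.3113  0.1208]
```

View pics/scene0.png

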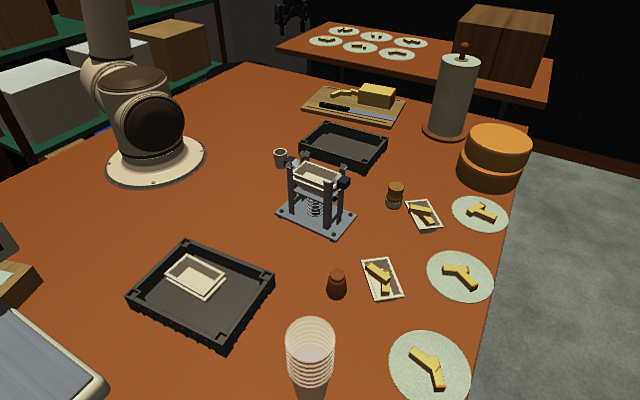

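View pics/side0.png

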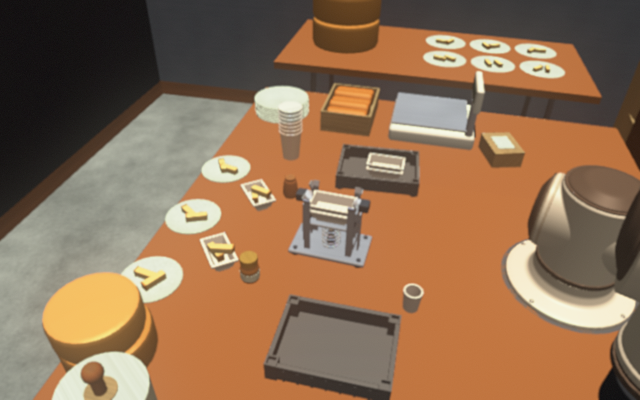

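Scene picture: the supply tray is at about (200,295) with the clean dishes at (195,277), the dispenser at (316,205) and the empty tray at (343,147). The side picture agrees, with the dispenser at (332,230), the supply tray at (380,168) and the empty tray at (335,345).

```bash
cat > fit.py <<'E'
from h import *
from scipy.optimize import minimize
def rect_res(p,X,L,W):
    c,s=np.cos(p[2]),np.sin(p[2]); q=(X-p[:2])@np.array([[c,-s],[s,c]])
    a=np.abs(q)-[L/2,W/2]
    return np.maximum(a[:,0],a[:,1])   # signed box distance-ish (0 on the outline)
def fit(X,L,W,band,p0=None):
    """fit ring whose outer outline is LxW, width band, to xy points"""
    if p0 is None:
        r=cv2.minAreaRect(X.astype(np.float32)); a=np.deg2rad(r[2])+(0 if r[1][0]>r[1][1] else np.pi/2)
        p0=[*r[0],(a+np.pi/2)%np.pi-np.pi/2]
    f=lambda p:np.minimum(np.abs(rect_res(p,X,L,W)+band/2)-band/2,0.006).clip(0).sum()+0.05*np.minimum(np.abs(rect_res(p,X,L,W)+band/2),.01).sum()
    best=None
    for k in range(6):
        S=np.array(p0)+np.vstack([np.zeros(3),np.diag([.006,.006,.06])*(1 if k%2 else -1)])
        r=minimize(f,p0,method="Nelder-Mead",options=dict(initial_simplex=S,xatol=1e-5,fatol=1e-7,maxiter=600)); p0=r.x
        if best is None or r.fun<best.fun: best=r
    e=rect_res(best.x,X,L,W); return best.x,best.fun/len(X),np.percentile(e*1e3,[2,50,98]),len(X)
E
python3 - <<'E'
from fit import *
np.set_printoptions(precision=4,suppress=True)
cl={}
for n in ["scene","side"]:
    P=env.camera_params(n); z=np.load(n+"0.npz"); uv,X=cloud(P,z["d"]); cl[n]=X
def sel(X,c,r,z0,z1): return X[(np.hypot(*(X[:,:2]-c).T)<r)&(X[:,2]>z0)&(X[:,2]<z1)]
for n,X in list(cl.items())+[("both",np.vstack(list(cl.values())))]:
    t=X[(np.abs(X[:,0]-.45)<.1)&(np.abs(X[:,1]+.1)<.06)]; print(n,"table z",np.median(t[:,2]),t[:,2].std())
    if n!="both": print("zs tray rim",np.percentile(sel(X,(.48,-.3),.14,.035,.056)[:,2],[50,90,98]))
    for nm,c,r,z0,z1,L,W,b in [("supply",(.47,-.3),.16,.044,.056,.22,.165,.009),("empty",(.5,.33),.16,.044,.056,.22,.165,.009),
       ("dish",(.47,-.3),.085,.0585,.069,.1,.06,.006),("base",(.53,.02),.12,.009,.019,.176,.104,.052),("piletop",(.53,.02),.06,.127,.136,.1,.06,.006)]:
        Y=sel(X,c,r,z0,z1)[:,:2]
        if len(Y)>30: print(" ",nm,*fit(Y,L,W,b))
    Y=sel(X,(.53,.02),.12,.14,.16); print("  housing ext",Y.mean(0),cv2.minAreaRect(Y[:,:2].astype(np.float32)) if len(Y)>5 else 0)
E
```

```text
scene table z 0.00016212228070655588 0.0011039803759551234
zs tray rim [0.0483 0.0513 0.053 ]
  supply [ 0.4647 -0.2975  0.0667] 0.0018224827563589564 [-74.6082  -6.422   -0.0317] 2749
  empty [ 0.4655  0.3052 -0.0033] 0.0006337476693823388 [-16.6376  -4.5468   1.305 ] 646
  dish [ 0.4465 -0.2911 -0.0137] 0.00023761456291126502 [-7.3793 -3.4411  0.551 ] 595
  base [ 0.5345  0.0139 -0.0294] 0.0004167320474646383 [-48.0969 -15.6999  -1.0432] 1396
  piletop [ 0.5354  0.0142 -0.0398] 0.0006956634433525137 [-7.8694 -3.4508  5.7718] 378
  housing ext [0.5356 0.0157 0.1475] ((0.5339033603668213, 0.014944810420274734), (0.08058221638202667, 0.16136236488819122), 88.12037658691406)
side table z 0.0004490244578161384 0.0014730348071304235
zs tray rim [0.0474 0.0519 0.0543]
  supply [ 0.461  -0.295   0.0677] 0.0023389031468671355 [-71.8291  -6.5977   2.1825] 1143
  empty [ 0.4626  0.3079 -0.0091] 0.0004907343174102684 [-17.1414  -4.7713   0.3724] 2070
  dish [ 0.4418 -0.2885  0.0014] 0.000601392336153779 [-9.3416 -3.2862  2.1735] 237
  base [ 0.5304  0.0196 -0.0374] 0.00042562942726864073 [-49.
[... 206 characters left out ...]
616203546524, 0.1609877645969391), 87.4853286743164)
both table z 0.00023309737007093378 0.0012401498107494704
  supply [ 0.4642 -0.2968  0.0669] 0.0020581016802765618 [-74.5893  -6.5732   1.7624] 3892
  empty [ 0.4635  0.3073 -0.0081] 0.000626847942267629 [-16.7905  -4.6061   1.2247] 2716
  dish [ 0.4458 -0.2903 -0.0118] 0.0005331590663393642 [-9.4901 -3.286   1.9898] 832
  base [ 0.5324  0.0169 -0.0499] 0.00046700644211490784 [-48.4294 -14.7391   0.9991] 3052
  piletop [ 0.5333  0.0165 -0.0522] 0.001348425920297398 [-10.2861  -3.8422   6.9612] 789
  housing ext [0.5331 0.0162 0.1475] ((0.5323927402496338, 0.016674820333719254), (0.08194378018379211, 0.16484160721302032), 87.06611633300781)
```

```bash
python3 -m inch '[[0,0,0,-0.12],[0,0,0,-0.118],[-0.031,-0.024,-0.008,0],[-0.031,-0.024,-0.008,0],[-0.031,-0.024,-0.008,0],[-0.031,-0.024,-0.008,0],[-0.031,-0.024,-0.008,0],[-0.031,-0.024,-0.008,0],[-0.031,-0.024,-0.008,0],[-0.031,-0.024,-0.008,0]]' && python3 -m inch '[[-0.027,-0.02,-0.005,0],[-0.027,-0.02,-0.005,0],[-0.025,-0.02,-0.005,0],[0,0,0,0],[0,0,0,0]]'
python3 - <<'E'
from fit import *
np.set_printoptions(precision=4,suppress=True)
P,rgb,d=cap("wrist"); save("w1.png",rgb); print(np.linalg.inv(P["world_to_cam"])[:3],P["camera_matrix"][0])
uv,X=cloud(P,d); Y=X[(X[:,2]>.044)&(X[:,2]<.056)]; print(fit(Y[:,:2],.22,.165,.009))
E
```

```text
clock: 1.73
tool_pos: [0.385, 0.365, 0.2746]
eef_rot: [0.001, 3.141, 0.0]
wrist_force: [0.8, 1.1, 0.1]
grip_width: 0.0855
finger_force: 0.0
clock: 2.15
tool_pos: [0.4639, 0.3054, 0.2888]
eef_rot: [-0.005, -3.141, 0.0]
wrist_force: [-0.4, -0.8, 0.6]
grip_width: 0.0853
finger_force: 0.0
[[ 0.0029  0.958   0.2868  0.3899]
 [ 1.     -0.0028 -0.0008  0.3055]
 [ 0.      0.2868 -0.958   0.4544]] [351.3479   0.     319.5851]
(array([0.4892, 0.2787, 1.5704]), np.float64(0.004680577412491143), array([-60.5262,  34.9078, 236.1785]), 8099)
```

View pics/w1.png

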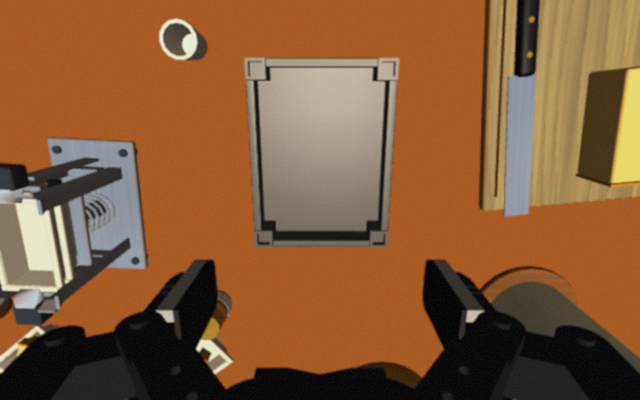

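```bash
python3 -m inch '[[-0.007,-0.04,0,0],[-0.007,-0.04,0,0],[-0.007,-0.04,0,0],[-0.007,-0.04,0,0],[-0.007,-0.04,0,0],[-0.007,-0.04,0,0],[-0.007,-0.04,0,0.04],[0,-0.01,0,0],[0,0,0,0],[0,0,0,0]]'
python3 - <<'E'
from fit import *
np.set_printoptions(precision=4,suppress=True)
P,rgb,d=cap("wrist"); save("w2.png",rgb); np.savez("w2.npz",rgb=rgb,d=d,**P)
uv,X=cloud(P,d); X=X[np.hypot(X[:,0]-.532,X[:,1]-.017)<.13]
for nm,z0,z1,L,W,b,r in [("pile",.129,.138,.1,.06,.006,.052),("base",.01,.018,.176,.104,.052,.12)]:
    Y=X[(X[:,2]>z0)&(X[:,2]<z1)&(np.hypot(X[:,0]-.532,X[:,1]-.017)<r)]; print(nm,*fit(Y[:,:2],L,W,b,[.532,.017,-.04]))
print(np.histogram(X[:,2],np.arange(0,.17,.005)))
Y=X[(X[:,2]>.138)&(X[:,2]<.16)]; print(cv2.minAreaRect(Y[:,:2].astype(np.float32)))
t=X;
E
```

```text
clock: 3.03
tool_pos: [0.5109, 0.017, 0.289]
eef_rot: [-0.064, -3.141, -0.0]
wrist_force: [0.0, 0.2, -0.0]
grip_width: 0.0849
finger_force: 0.0
pile [ 0.5308  0.0166 -0.0508] 0.0005212164387482548 [-8.5115 -4.7441 -0.1974] 2313
base [ 0.5285  0.0166 -0.0498] 0.00046123067587817436 [-29.837   -7.7693  -0.4843] 3157
(array([16850,     4,  1202,  2049,    18,    12,    15,    13,    21,
          12,    12,    12,    14,    18,    17,    15,    42,    15,
          25,    18,    21,    21,  1258,  1632,   548,   751,   969,
        1713,   282,  2041,   532,   431,     0]), array([0.   , 0.005, 0.01 , 0.015, 0.02 , 0.025, 0.03 , 0.035, 0.04 ,
       0.045, 0.05 , 0.055, 0.06 , 0.065, 0.07 , 0.075, 0.08 , 0.085,
       0.09 , 0.095, 0.1  , 0.105, 0.11 , 0.115, 0.12 , 0.125, 0.13 ,
       0.135, 0.14 , 0.145, 0.15 , 0.155, 0.16 , 0.165]))
((0.5317333340644836, 0.016632985323667526), (0.07983434945344925, 0.1611689180135727), 87.1600112915039)
```

View pics/w2.png

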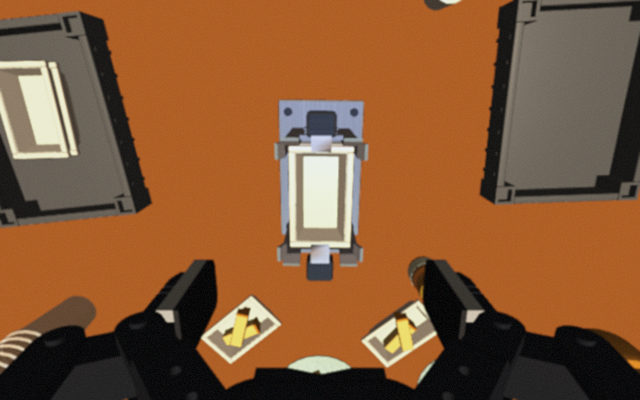

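w1 shows the empty tray at (322,150). w2 shows the dispenser centre at (320,195) with both catches closed over the pile, and my fits agree with it.

```bash
python3 -m inch '[[0.009,-0.039,0,-0.03],[0.011,-0.039,0,0],[0.011,-0.039,0,0],[0.011,-0.039,0,0],[0.011,-0.039,0,0],[0.011,-0.039,0,0],[0.011,-0.039,0,0],[0.011,-0.036,0,0],[0,0,0,0],[0,0,0,0]]'
cat > dish.py <<'E'
from fit import *
np.set_printoptions(precision=4,suppress=True)
P,rgb,d=cap("wrist"); save("w3.png",rgb); np.savez("w3.npz",rgb=rgb,d=d,**P)
uv,X=cloud(P,d); c=[.446,-.29]
def s(z0,z1,r): return X[(X[:,2]>z0)&(X[:,2]<z1)&(np.hypot(*(X[:,:2]-c).T)<r)]
H=np.histogram(s(0,.07,.16)[:,2],np.arange(0,.071,.003)); print(H[0])
print("dish",*fit(s(.0585,.068,.08)[:,:2],.1,.06,.006,[.446,-.29,-.01]))
Y=s(.046,.055,.16)[:,:2]; Y=Y[np.abs(rect_res([.4642,-.2968,.067],Y,.22,.165)+.004)<.014]
print("tray",*fit(Y,.22,.165,.009,[.4642,-.2968,.067]))
print(env.boxes_of("wrist","dish_1"),env.get_state()["tool_pos"])
E
python3 dish.py
```

```text
clock: 3.92
tool_pos: [0.4208, -0.2914, 0.2887]
eef_rot: [-0.018, -3.141, -0.001]
wrist_force: [-0.2, 1.0, 0.1]
grip_width: 0.0857
finger_force: 0.0
[20240   887     0   799 11673   472   225   228   258   225   205   143
   118   312  2254   566  2222  2790   223   200   397  1260    14]
dish [ 0.443  -0.2908 -0.0076] 0.0003621469225594169 [-7.8866 -4.0562 -0.2377] 1763
tray [ 0.4622 -0.297   0.0679] 0.00033201540528112735 [-14.3447  -5.0122  -0.4804] 4747
[{'centre': [317.4, 178.3], 'conf': 0.81}] [ 0.4214 -0.2899  0.2891]
```

View pics/w3.png

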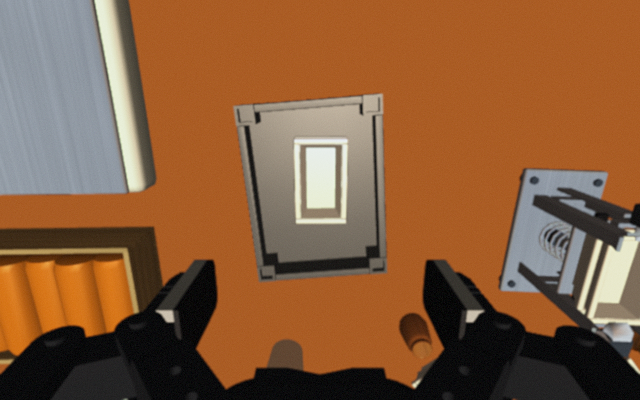

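w3 shows the two dishes nested in the tray, centred at (320,180), with the tray about 4° off them. Next I descend and grip both rims.

```bash
python3 -m inch '[[-0.011,0,0.037,0],[-0.011,0,0.037,0],[0,0,0.037,0],[0,0,0.037,0],[0,0,0.037,0],[0,0,0.037,0],[0,0,0.037,0],[0,0,0,0],[0,0,0,0]]' && python3 -m inch '[[0,0,0,0],[0,0,0,0],[0,0,0,0],[0,0,0,0],[0,0,0,0],[0,0,0,0]]' 0 60; python3 -m inch '[[0,0,0,0],[0,0,0,0]]'
```

```text
clock: 4.77
tool_pos: [0.4429, -0.2898, 0.0299]
eef_rot: [-0.014, -3.14, -0.003]
wrist_force: [-0.4, -0.6, 1.7]
grip_width: 0.0853
finger_force: 0.0
clock: 5.27
tool_pos: [0.4441, -0.2922, 0.0332]
eef_rot: [0.017, 3.138, -0.004]
wrist_force: [-1.2, 6.1, 16.9]
grip_width: 0.0575
finger_force: 60.2
clock: 5.43
tool_pos: [0.4441, -0.2922, 0.0332]
eef_rot: [0.017, 3.138, -0.004]
wrist_force: [-2.2, 5.2, 17.6]
grip_width: 0.0572
finger_force: 60.2
```

```bash
python3 -m inch '[[0,0,-0.01,0],[0,0,-0.01,0],[0,0,-0.02,0],[0,0,-0.03,0],[0,0,-0.03,0],[0,0,-0.03,0],[0,0,0,0],[0,0,0,0],[0,0,0,0]]'
python3 - <<'E'
from h import *
P,rgb,d=cap("wrist"); w=rgb
P,s,d=cap("side"); save("c4.png",np.vstack([w[150:400],s[60:310]]))
E
```

```text
clock: 6.18
tool_pos: [0.4426, -0.2916, 0.1605]
eef_rot: [0.017, 3.141, -0.001]
wrist_force: [0.3, 0.1, -1.2]
grip_width: 0.0572
finger_force: 64.1
```

View pics/c4.png

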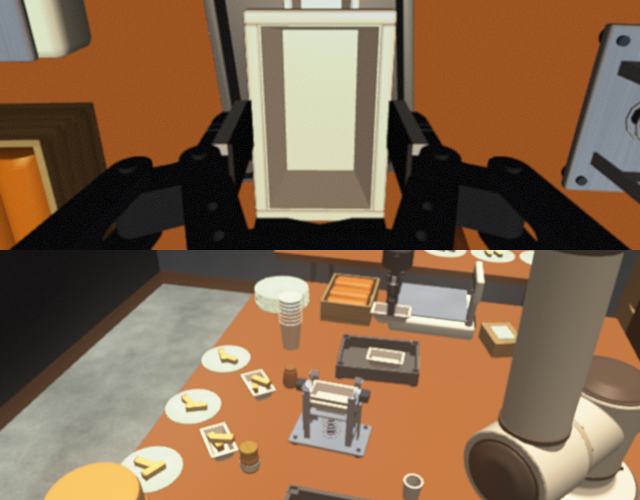

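Only the upper dish came up; the lower one stays in the tray at (385,355) in the lower half. One at a time works, so next I measure how this dish sits in the hand.

```bash
cat > held.py <<'E'
from fit import *
np.set_printoptions(precision=4,suppress=True)
s=env.get_state(); P,rgb,d=cap("wrist"); np.savez("wh.npz",rgb=rgb,d=d,**P)
uv,X=cloud(P,d); T=R.from_rotvec(s["eef_rot"]); Q=T.inv().apply(X-s["tool_pos"])
bright=rgb[uv[:,1],uv[:,0]].min(1)>110
m=bright&(np.abs(Q[:,0])<.07)&(np.abs(Q[:,1])<.04)&(Q[:,2]>-.06)&(Q[:,2]<.03); q=Q[m]
print(np.histogram(q[:,2],np.arange(-.06,.031,.005))[0])
zt=np.percentile(q[:,2],2); r=q[q[:,2]<zt+.012]
# rim plane: outermost band, robust
for _ in range(5):
    A=np.c_[r[:,:2],np.ones(len(r))]; c=np.linalg.lstsq(A,r[:,2],rcond=None)[0]; e=r[:,2]-A@c; r=r[np.abs(e)<.004]
print("rim plane z=ax+by+c (tool)",c,len(r)); p,f,pc,n=fit(r[:,:2],.1,.06,.006,[0,0,0]); print("rim in tool x,y,ang",p,f,pc,n)
yw=T.as_matrix()[:,1]; print("tool yaw",np.arctan2(-yw[0],yw[1]) if 0 else np.arctan2(yw[1],yw[0])-np.pi/2,s["tool_pos"],"dish centre world",s["tool_pos"]+T.apply([p[0],p[1],c[2]+c[0]*p[0]+c[1]*p[1]]))
E
python3 held.py
```

```text
[   0    0    0    0    0 7787 1605    0    0 5132 5076    0    0    0
    0    0    0    0]
rim plane z=ax+by+c (tool) [-0.0042 -0.0101 -0.0307] 9368
rim in tool x,y,ang [-0.0005 -0.0002 -0.0019] 0.0001442076534376085 [-6.7472 -3.6797 -0.2907] 9368
tool yaw -0.010874720632605417 [ 0.4423 -0.2914  0.1595] dish centre world [ 0.4428 -0.2915  0.1901]
```

```bash
python3 -m inch '[[-0.0106,0.0386,-0.006,0],[-0.0106,0.0386,-0.006,0],[-0.0106,0.0386,-0.006,0],[-0.0106,0.0386,-0.006,0],[-0.0106,0.0386,-0.006,0],[-0.0106,0.0386,-0.006,0],[-0.0106,0.0386,0,0],[-0.0106,0.0388,0,0.039],[0,0,0,0],[0,0,0,0]]'
python3 -m inch '[[0,0,0,0],[0,0,0,0]]'
cat > disp.py <<'E'
from fit import *
np.set_printoptions(precision=4,suppress=True)
P,rgb,d=cap("wrist"); np.savez("wd.npz",rgb=rgb,d=d,**P); uv,X=cloud(P,d)
for nm,z0,z1 in [("top",.138,.16)]:
    Y=X[(X[:,2]>z0)&(X[:,2]<z1)&(np.hypot(X[:,0]-.532,X[:,1]-.017)<.1)]; print(nm,len(Y),cv2.minAreaRect(Y[:,:2].astype(np.float32)))
Y=X[(X[:,2]>.01)&(X[:,2]<.018)&(np.hypot(X[:,0]-.532,X[:,1]-.017)<.12)]; print("base",*fit(Y[:,:2],.176,.104,.052,[.531,.017,-.05]))
E
python3 disp.py; python3 held.py
```

```text
clock: 7.17
tool_pos: [0.5307, 0.0183, 0.1951]
eef_rot: [-0.073, -3.139, -0.0]
wrist_force: [-0.8, 0.0, -1.1]
grip_width: 0.0578
finger_force: 64.3
clock: 7.33
tool_pos: [0.5305, 0.0155, 0.1956]
eef_rot: [-0.079, -3.14, 0.0]
wrist_force: [0.7, -0.4, -1.4]
grip_width: 0.0572
finger_force: 64.3
top 3707 ((0.4717193841934204, 0.019529566168785095), (0.07969201356172562, 0.03938073292374611), 87.1907958984375)
base [ 0.5085  0.0179 -0.0492] 0.00033216450896082035 [-31.9184 -17.4428  -1.0945] 2803
[   3    0    0    0    0 7735 1703    0    0 4981 5254    0    0    0
    0    0    0    0]
rim plane z=ax+by+c (tool) [-0.0035 -0.0103 -0.0307] 9420
rim in tool x,y,ang [-0.0005 -0.0002 -0.0016] 0.00014781765944013107 [-6.7693 -3.6919 -0.2859] 9420
tool yaw -0.05109293023525474 [0.5306 0.0153 0.1958] dish centre world [0.5311 0.0151 0.2264]
```

```bash
python3 -m inch '[[-0.0002,0.0014,0.02,0],[0,0,0.02,0],[0,0,0.01,0],[0,0,0.006,0],[0,0,0,0],[0,0,0,0]]'; python3 -m inch '[[0,0,0.006,0],[0,0,0.006,0],[0,0,0.006,0],[0,0,0,0],[0,0,0,0]]'
```

```text
clock: 7.93
tool_pos: [0.5313, 0.0175, 0.1406]
eef_rot: [0.079, 3.14, -0.0]
wrist_force: [0.0, -1.0, -1.2]
grip_width: 0.0571
finger_force: 64.3
clock: 8.35
tool_pos: [0.5311, 0.0178, 0.1218]
eef_rot: [-0.078, -3.141, 0.0]
wrist_force: [1.2, 0.4, -0.6]
grip_width: 0.0572
finger_force: 64.3
```

```bash
python3 -m inch '[[0,0,0.004,0],[0,0,0.003,0],[0,0,0,0],[0,0,0,0]]'; python3 -m inch '[[0,0,0.004,0],[0,0,0.004,0],[0,0,0,0],[0,0,0,0]]';  python3 -m inch '[[0,0,0.004,0],[0,0,0.004,0],[0,0,0.002,0],[0,0,0,0],[0,0,0,0]]'
```

```text
clock: 8.68
tool_pos: [0.5314, 0.0178, 0.1156]
eef_rot: [0.078, 3.14, -0.0]
wrist_force: [0.6, -0.2, 4.6]
grip_width: 0.0571
finger_force: 65.1
clock: 9.02
tool_pos: [0.5311, 0.0178, 0.107]
eef_rot: [-0.078, -3.141, 0.0]
wrist_force: [1.5, 0.8, -1.8]
grip_width: 0.057
finger_force: 64.2
clock: 9.43
tool_pos: [0.5314, 0.0178, 0.0972]
eef_rot: [0.078, 3.14, -0.0]
wrist_force: [2.3, -0.8, 6.1]
grip_width: 0.0572
finger_force: 65.1
```

```bash
python3 -m inch '[[0,0,0.002,0],[0,0,0,0],[0,0,-0.003,0],[0,0,-0.003,0],[0,0,0,0]]'; python3 -m inch '[[0,0,0,0],[0,0,0,0],[0,0,0,0],[0,0,0,0]]' 0.085;  python3 -m inch '[[0,0,-0.02,0],[0,0,-0.04,0],[0.005,0,-0.04,0],[0.01,0,-0.04,0],[0.005,0,-0.04,0],[0,0,0,0],[0,0,0,0]]'
python3 - <<'E'
from fit import *
P,rgb,d=cap("wrist"); save("w5.png",rgb); uv,X=cloud(P,d)
q=X[(np.abs(X[:,0]-.5315)<.03)&(np.abs(X[:,1]-.0166)<.012)]; print("inner floor z",np.percentile(q[:,2],[10,50,90]))
q=X[(np.hypot(X[:,0]-.5315,X[:,1]-.0166)<.05)&(rgb[uv[:,1],uv[:,0]].min(1)>110)]; print(np.histogram(q[:,2],np.arange(.1,.17,.004))[0])
E
```

```text
clock: 9.85
tool_pos: [0.5313, 0.0178, 0.102]
eef_rot: [0.078, 3.14, -0.0]
wrist_force: [0.9, -0.8, 6.4]
grip_width: 0.057
finger_force: 65.1
clock: 10.18
tool_pos: [0.5308, 0.0179, 0.1008]
eef_rot: [-0.078, -3.14, -0.0]
wrist_force: [0.8, 0.4, 0.8]
grip_width: 0.0847
finger_force: 0.0
clock: 10.77
tool_pos: [0.5115, 0.0188, 0.2833]
eef_rot: [0.078, 3.137, -0.001]
wrist_force: [0.3, 1.7, 0.1]
grip_width: 0.0847
finger_force: 0.0
inner floor z [0.11409231 0.11498181 0.11604938]
[   0    6    0 2384  391    3    3   70 1224  600  104   53    0    0
    0    0    0]
```

View pics/w5.png

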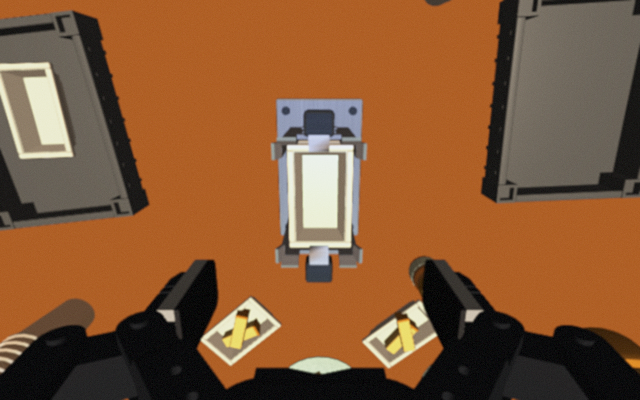

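w5 shows the third dish seated level under both catches at (319,142) and (319,255). Its inner floor reads 115 mm against the expected 113. Back for the last dish.

```bash
python3 -m inch '[[0.0093,-0.039,0,0],[0.0093,-0.039,0,0],[0.0093,-0.039,0,0],[0.0093,-0.039,0,0],[0.0093,-0.039,0,0],[0.0093,-0.039,0,0],[0.0093,-0.039,0,0],[0.0093,-0.039,0,-0.042],[0,0,0,0],[0,0,0,0]]'
sed -i 's/s(.0585,.068,.08)/s(.044,.0525,.062)/; s/w3/w6/g; s/,\[.446,-.29,-.01\]/,[.443,-.291,-.0076]/' dish.py; python3 dish.py
```

```text
clock: 11.65
tool_pos: [0.4202, -0.2905, 0.2791]
eef_rot: [-0.018, -3.139, -0.003]
wrist_force: [-0.2, 0.2, -0.0]
grip_width: 0.0849
finger_force: 0.0
[20905   945     0   852 12493   475   247   271   313  1902   410   334
   318   419   840   718  3302  2753     1     0     0     0     0]
dish [ 0.4429 -0.2908 -0.0054] 0.00032156784432001476 [-7.8346 -3.8384 -0.2488] 1695
tray [ 0.4622 -0.297   0.0675] 0.00034621422144665714 [-14.4227  -5.0737  -0.4709] 4984
[{'centre': [617.8, 291.9], 'conf': 0.66}, {'centre': [317.5, 179.5], 'conf': 0.57}] [ 0.4212 -0.2886  0.28  ]
```

```bash
python3 -m inch '[[-0.011,-0.001,0.038,0],[-0.011,0,0.038,0],[0,0,0.038,0],[0,0,0.038,0],[0,0,0.038,0],[0,0,0.038,0],[0,0,0.032,0],[0,0,0,0],[0,0,0,0]]' && python3 -m inch '[[0,0,0,0],[0,0,0,0],[0,0,0,0],[0,0,0,0],[0,0,0,0],[0,0,0,0]]' 0 60 && python3 -m inch '[[0,0,-0.01,0],[0,0,-0.02,0],[0,0,-0.035,0],[0,0,-0.035,0],[0,0,-0.04,0],[0,0,-0.02,0],[0,0,0,0],[0,0,0,0],[0,0,0,0]]'; python3 held.py
```

```text
clock: 12.5
tool_pos: [0.4432, -0.2887, 0.0206]
eef_rot: [-0.01, -3.139, -0.003]
wrist_force: [-0.1, -0.9, 1.2]
grip_width: 0.0854
finger_force: 0.0
clock: 13.0
tool_pos: [0.4462, -0.295, 0.0263]
eef_rot: [0.012, 3.134, -0.017]
wrist_force: [-0.7, -19.2, 31.1]
grip_width: 0.0119
finger_force: 15.6
clock: 13.75
tool_pos: [0.4431, -0.2901, 0.181]
eef_rot: [0.012, 3.142, -0.0]
wrist_force: [0.7, -0.0, -0.3]
grip_width: -0.0
finger_force: 0.0
[25  0  0  0  0  0  0  0  0  0  0  0  0  0  0  0  0  0]
rim plane z=ax+by+c (tool) [ 0.0042  0.0123 -0.0597] 25
rim in tool x,y,ang [0. 0. 0.] 0.0065000000000000014 [-28.3258 -27.9313 -25.9031] 25
tool yaw -0.0077937894962127885 [ 0.4431 -0.2901  0.181 ] dish centre world [ 0.4431 -0.2901  0.2407]
```

```bash
python3 -m inch '[[0.011,0,-0.034,0],[0.011,0,-0.034,0],[0,0,-0.03,0],[0,0,0,0],[0,0,0,0],[0,0,0,0]]' 0.085 && sed -i 's/w6/w7/g' dish.py && python3 dish.py
```

```text
clock: 14.3
tool_pos: [0.4211, -0.2899, 0.2777]
eef_rot: [-0.012, -3.14, -0.002]
wrist_force: [0.2, 0.5, -0.1]
grip_width: 0.0721
finger_force: 0.0
[21132   894     0   788 12668   510   264   246   327  1935   403   338
   308   441   806   724  3308  2791     3     0     0     0     0]
dish [ 0.4435 -0.2769 -0.0135] 0.0003509669219106317 [-8.0367 -4.0379 -0.3002] 1662
tray [ 0.4622 -0.297   0.0678] 0.00034687415212129337 [-14.3693  -5.0491  -0.4931] 5026
[{'centre': [331.0, 177.5], 'conf': 0.83}, {'centre': [613.7, 293.4], 'conf': 0.73}] [ 0.421  -0.2898  0.2774]
```

View pics/w7.png

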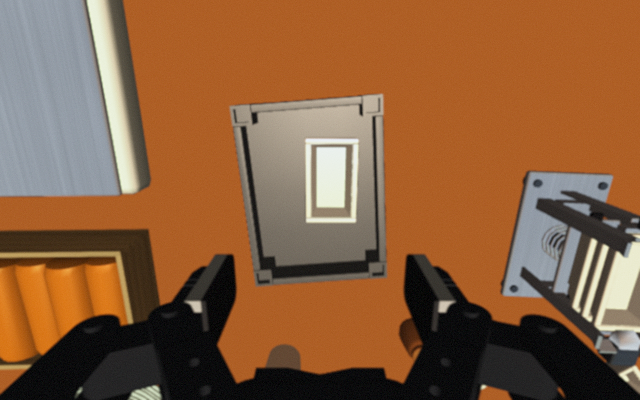

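w7 shows the dish upright in the tray at (331,180), moved 14 mm towards the dispenser: the pads slid over its rim. I go lower, with a narrower opening to stay clear of the tray wall.

```bash
python3 -m inch '[[-0.0115,0.0045,0.038,0.007],[-0.011,0.0045,0.038,0],[0,0,0.038,0],[0,0,0.038,0],[0,0,0.038,0],[0,0,0.03,0],[0,0,0.015,0],[0,0,0,0],[0,0,0,0]]' 0.074 && python3 -m inch '[[0,0,0.015,0],[0,0,0.015,0],[0,0,0,0],[0,0,0,0]]' && python3 -m inch '[[0,0,0,0],[0,0,0,0],[0,0,0,0],[0,0,0,0],[0,0,0,0]]' 0.045 60
```

```text
clock: 15.15
tool_pos: [0.4434, -0.2809, 0.0432]
eef_rot: [-0.023, -3.14, -0.002]
wrist_force: [0.4, 0.1, -0.3]
grip_width: 0.0739
finger_force: 0.0
clock: 15.48
tool_pos: [0.4441, -0.2815, 0.015]
eef_rot: [0.023, 3.141, -0.001]
wrist_force: [-0.3, 0.1, 1.1]
grip_width: 0.0738
finger_force: 0.0
clock: 15.9
tool_pos: [0.4446, -0.2819, 0.0161]
eef_rot: [0.023, 3.14, -0.003]
wrist_force: [-3.7, 2.3, 12.3]
grip_width: 0.0579
finger_force: 61.8
```

Gripped. Lift and check.

```bash
python3 -m inch '[[0,0,-0.01,0],[0,0,-0.02,0],[0,0,-0.035,0],[0,0,-0.035,0],[0,0,-0.04,0],[0,0,-0.03,0],[0,0,-0.01,0],[0,0,0,0],[0,0,0,0],[0,0,0,0]]'; python3 held.py
```

```text
clock: 16.73
tool_pos: [0.4434, -0.281, 0.1931]
eef_rot: [-0.023, -3.14, -0.001]
wrist_force: [-0.2, -0.6, -1.1]
grip_width: 0.0577
finger_force: 65.0
[    0     0     0     0     9  9116   104     0     0 10478     1     0
     0     0     0     0     0     0]
rim plane z=ax+by+c (tool) [-0.0039 -0.0008 -0.0329] 9173
rim in tool x,y,ang [-0.0004 -0.0001 -0.0002] 0.00014564167902738907 [-6.723  -3.7676 -0.401 ] 9173
tool yaw -0.014829478570130838 [ 0.4434 -0.281   0.1931] dish centre world [ 0.4439 -0.2812  0.2259]
```

```bash
python3 -m inch '[[-0.0104,0.0375,0,0],[-0.0104,0.0375,0,0],[-0.0104,0.0375,0,0],[-0.0104,0.0375,0,0],[-0.0104,0.0375,0,0],[-0.0104,0.0375,0,0],[-0.0104,0.0375,0,0],[-0.0104,0.0373,0,0.0355],[0,0,0,0],[0,0,0,0]]'
python3 -m inch '[[0,0,0,0],[0,0,0.02,0],[0,0,0.02,0],[0,0,0.01,0],[0,0,0,0],[0,0,0,0]]'
```

```text
clock: 17.62
tool_pos: [0.5312, 0.019, 0.1927]
eef_rot: [-0.074, -3.138, -0.0]
wrist_force: [0.2, -0.9, -1.2]
grip_width: 0.0578
finger_force: 65.0
clock: 18.12
tool_pos: [0.5313, 0.0164, 0.1441]
eef_rot: [-0.081, -3.14, 0.0]
wrist_force: [-0.3, -0.8, -0.9]
grip_width: 0.0576
finger_force: 65.0
```

```bash
python3 -m inch '[[0,0.0008,0.007,0],[0,0,0.007,0],[0,0,0.007,0],[0,0,0.004,0],[0,0,0.004,0],[0,0,0,0],[0,0,0,0]]'; python3 -m inch '[[0,0,0.004,0],[0,0,0.004,0],[0,0,0,0],[0,0,0,0]]';  python3 -m inch '[[0,0,0.004,0],[0,0,0.004,0],[0,0,0.004,0],[0,0,0.0015,0],[0,0,0,0],[0,0,0,0]]'
```

```text
clock: 18.7
tool_pos: [0.5317, 0.018, 0.1151]
eef_rot: [0.079, 3.14, -0.0]
wrist_force: [-0.7, -0.5, 3.9]
grip_width: 0.0579
finger_force: 65.5
clock: 19.03
tool_pos: [0.5319, 0.018, 0.1071]
eef_rot: [0.079, 3.14, -0.0]
wrist_force: [2.2, -0.4, 2.3]
grip_width: 0.0576
finger_force: 65.2
clock: 19.53
tool_pos: [0.532, 0.0179, 0.0938]
eef_rot: [0.079, 3.139, -0.0]
wrist_force: [1.3, 0.2, 6.4]
grip_width: 0.0578
finger_force: 65.7
```

```bash
python3 -m inch '[[0,0,-0.003,0],[0,0,-0.002,0],[0,0,0,0]]'; python3 -m inch '[[0,0,0,0],[0,0,0,0],[0,0,0,0],[0,0,0,0]]' 0.085;  python3 -m inch '[[0,0,-0.02,0],[0,0,-0.04,0],[0.005,0,-0.04,0],[0.01,0,-0.04,0],[0.005,0,-0.04,0],[0,0,0,0],[0,0,0,0]]'
python3 - <<'E'
from fit import *
P,rgb,d=cap("wrist"); uv,X=cloud(P,d); P2,s,d2=cap("side"); save("c8.png",np.hstack([rgb[80:290,180:460],cv2.resize(s[170:275,270:400],None,fx=2,fy=2)]))
q=X[(np.abs(X[:,0]-.5315)<.03)&(np.abs(X[:,1]-.0166)<.012)]; print("inner floor z",np.percentile(q[:,2],[10,50,90]))
q=X[(np.hypot(X[:,0]-.5315,X[:,1]-.0166)<.05)&(rgb[uv[:,1],uv[:,0]].min(1)>110)]; print(np.histogram(q[:,2],np.arange(.1,.17,.004))[0])
E
```

```text
clock: 19.78
tool_pos: [0.532, 0.0179, 0.0994]
eef_rot: [0.079, 3.139, -0.0]
wrist_force: [0.4, -0.2, 5.8]
grip_width: 0.0578
finger_force: 65.7
clock: 20.12
tool_pos: [0.5313, 0.018, 0.0983]
eef_rot: [-0.079, -3.14, 0.0]
wrist_force: [-0.3, -0.0, -0.6]
grip_width: 0.0849
finger_force: 0.0
clock: 20.7
tool_pos: [0.512, 0.019, 0.2807]
eef_rot: [0.079, 3.137, -0.001]
wrist_force: [0.5, 0.2, -0.7]
grip_width: 0.0849
finger_force: 0.0
inner floor z [0.11419246 0.11520031 0.37657355]
[   0    0    0 2400  392   15   21   36 1210  659  111   55    0    0
    0    0    0]
```

View pics/c8.png

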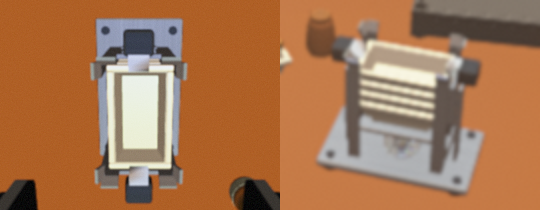

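Four dishes nested and latched: both catches lie over the top rim in the wrist crop at (138,63) and (138,172), and the inner floor is again at 115 mm. Next I measure the empty tray from the same relative viewpoint as the supply tray.

```bash
python3 -m inch '[[0.0129,0.0363,0,0],[0.0129,0.0363,0,0],[0.0129,0.0363,0,0],[0.0129,0.0363,0,0],[0.0129,0.0363,0,0],[0.0129,0.0363,0,0],[0.0129,0.0363,0,0],[0.0129,0.0363,0,-0.042],[0,0,0,0],[0,0,0,0]]'
cat > tray.py <<'E'
from fit import *
import sys
np.set_printoptions(precision=4,suppress=True)
p0=np.array([float(v) for v in sys.argv[1:4]]); z0=float(sys.argv[4])
s=env.get_state(); P,rgb,d=cap("wrist"); save("wt.png",rgb); np.savez("wt.npz",rgb=rgb,d=d,**P); uv,X=cloud(P,d)
for _ in range(3):
    Y=X[np.abs(X[:,2]-z0)<.005]; Y=Y[np.abs(rect_res(p0,Y[:,:2],.22,.165)+.004)<.012]; r=fit(Y[:,:2],.22,.165,.009,p0); p0=r[0]
print("tray",*r,"z",np.median(Y[:,2]),s["tool_pos"],s["eef_rot"])
A=np.c_[Y[:,:2]-p0[:2],np.ones(len(Y))]; print("plane",np.linalg.lstsq(A,Y[:,2],rcond=None)[0])
E
python3 tray.py .4635 .307 -.008 .05
```

```text
clock: 21.63
tool_pos: [0.422, 0.3157, 0.2767]
eef_rot: [-0.008, -3.139, 0.002]
wrist_force: [-0.1, -0.7, -0.2]
grip_width: 0.085
finger_force: 0.0
tray [ 0.4626  0.3068 -0.0044] 0.00026473387980574276 [-12.0093  -5.0305  -0.4274] 4990 z 0.0511040185531024 [0.422  0.3157 0.2767] [-0.0076 -3.1389  0.0024]
plane [-0.0052  0.0007  0.0508]
```

```bash
python3 -m inch '[[0,-0.04,0,0],[0,-0.04,0,0],[0,-0.04,0,0],[0,-0.04,0,0],[0,-0.04,0,0],[0,-0.04,0,0],[0,-0.04,0,0],[0,-0.04,0,0],[0,-0.04,0,0],[0,-0.04,0,0]]' 0.035
python3 -m inch '[[0,-0.04,0,0],[0,-0.04,0,0],[0,-0.04,0,-0.035],[0,-0.04,0,-0.035],[0,-0.04,0,0],[0,0,0,0],[0,0,0,0],[0,0,0,0]]'
python3 tray.py .4622 -.297 .0678 .05
```

```text
clock: 22.52
tool_pos: [0.4185, -0.0887, 0.2781]
eef_rot: [-0.017, -3.141, 0.0]
wrist_force: [1.6, 0.2, -0.7]
grip_width: 0.0354
finger_force: 0.0
clock: 23.18
tool_pos: [0.4215, -0.2861, 0.2779]
eef_rot: [0.093, -3.139, -0.001]
wrist_force: [0.3, 0.2, 0.8]
grip_width: 0.0352
finger_force: 0.0
tray [ 0.4623 -0.297   0.068 ] 0.00023364176753190772 [-10.4448  -5.1521  -0.4864] 4365 z 0.05114121652897857 [ 0.4215 -0.2861  0.2779] [ 0.0933 -3.1393 -0.0014]
plane [-0.0052  0.      0.0508]
```

```bash
python3 -m inch '[[-0.0394,0,0,-0.0087],[0,0.033,0.02,0],[0,0.0317,0.02,0],[0,0,0.04,0],[0,0,0.04,0],[0,0,0.04,0],[0,0,0.04,0],[0,0,0.015,0],[0,0,0,0],[0,0,0,0]]' && python3 -m inch '[[0,0,0.018,0],[0,0,0.017,0],[0,0,0,0],[0,0,0,0]]'
```

```text
clock: 24.07
tool_pos: [0.457, -0.218, 0.064]
eef_rot: [0.112, -3.139, -0.0]
wrist_force: [-0.3, -0.1, 1.5]
grip_width: 0.0352
finger_force: 0.0
clock: 24.4
tool_pos: [0.4576, -0.2188, 0.0301]
eef_rot: [-0.111, 3.139, -0.001]
wrist_force: [-0.6, -0.2, 1.7]
grip_width: 0.0353
finger_force: 0.0
```

```bash
python3 -m inch '[[0,0,0.002,0],[0,0,0,0],[0,0,0,0],[0,0,0,0],[0,0,0,0],[0,0,0,0],[0,0,0,0]]' 0 120 && python3 -m inch '[[0,0,-0.005,0],[0,0,-0.01,0],[0,0,-0.02,0],[0,0,-0.03,0],[0,0,-0.03,0],[0,0,0,0],[0,0,0,0],[0,0,0,0]]'
python3 - <<'E'
from h import *
P,rgb,d=cap("wrist"); P2,s,d2=cap("side"); save("c9.png",np.vstack([rgb[:,:],cv2.resize(s[60:210,250:570],None,fx=2,fy=2)[:190]])); np.savez("w9.npz",rgb=rgb,d=d,**P)
E
```

```text
clock: 24.98
tool_pos: [0.4577, -0.2191, 0.0279]
eef_rot: [-0.111, 3.138, -0.002]
wrist_force: [-0.2, 0.4, 7.6]
grip_width: 0.002
finger_force: 81.5
clock: 25.65
tool_pos: [0.457, -0.2187, 0.1218]
eef_rot: [-0.111, 3.139, -0.001]
wrist_force: [-0.4, 0.4, -0.8]
grip_width: 0.0001
finger_force: 0.0
```

View pics/c9.png

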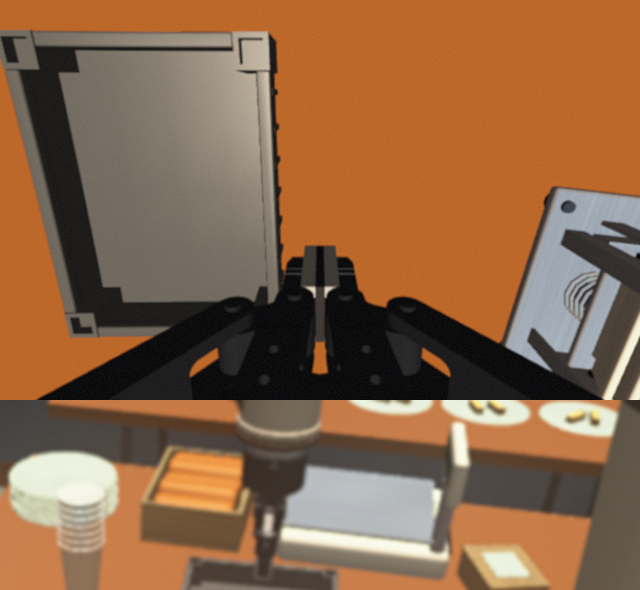

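The pinch missed: the tray is still on the table with the shut fingers at (320,290). I check where the fingertips really are in the tool frame, and where the tray is now.

Run:
```python
from fit import *
np.set_printoptions(precision=4,suppress=True)
z=np.load("w9.npz"); P={k:z[k] for k in z.files}; P["k1"]=float(P["k1"]); uv,X=cloud(P,z["d"])
s=env.get_state(); T=R.from_rotvec(s["eef_rot"]); Q=T.inv().apply(X-s["tool_pos"])
m=(np.abs(Q[:,0])<.03)&(np.abs(Q[:,1])<.02)&(Q[:,2]<.02); q=Q[m]; print(len(q),np.histogram(q[:,2],np.arange(-.06,.021,.005))[0])
i=np.argsort(-q[:,2])[:60]; print("tip",np.median(q[i],0),q[i].max(0)); 
for u,v in [(320,250),(310,265),(330,265),(320,290),(300,270),(340,270)]:
    k=np.argmin(np.abs(uv-[u,v]).sum(1)); print(uv[k],Q[k])
p0=np.array([.4623,-.297,.068])
for _ in range(4):
    Y=X[np.abs(X[:,2]-.05)<.006]; Y=Y[np.abs(rect_res(p0,Y[:,:2],.22,.165)+.004)<.014]; r=fit(Y[:,:2],.22,.165,.009,p0); p0=r[0]
print(r,np.percentile(Y[:,2],[5,50,95]))
```

```text
17983 [302 474 429 416 363 314  82   0   0   0   0   0   0   0   0   0]
tip [ 0.0114 -0.0001 -0.0283] [ 0.0119  0.0059 -0.0264]
[320 250] [ 0.0116 -0.0001 -0.0331]
[310 265] [ 0.0112 -0.0039 -0.0456]
[330 265] [ 0.0113  0.0037 -0.0457]
[320 290] [ 0.0101 -0.0001 -0.0614]
[300 270] [ 0.0069 -0.008  -0.0414]
[340 270] [ 0.0079  0.0077 -0.0434]
(array([ 0.4652, -0.3316,  0.0731]), np.float64(0.0004137415482321391), array([-15.9928,  -5.5142,  -0.2112]), 15475) [0.0454 0.0511 0.0525]
```

Run:
```python
from fit import *
np.set_printoptions(precision=4,suppress=True)
z=np.load("w9.npz"); P={k:z[k] for k in z.files}; P["k1"]=float(P["k1"])
s=env.get_state(); T=R.from_rotvec(s["eef_rot"])
for zz in [0,-.01,-.02,-.03,-.04]: print(zz,proj(P,s["tool_pos"]+T.apply([[.011,0,zz],[-.011,0,zz]])))
g=z["rgb"][200:300:6,[312,320,328]].mean(2).round(); print(g.T); print(z["d"][200:300:6,316])
```

```text
0 [[320.192  223.0765]
 [320.1528 262.5499]]
-0.01 [[320.2107 230.4982]
 [320.1688 271.8875]]
-0.02 [[320.2317 238.8198]
 [320.1867 282.3186]]
-0.03 [[320.2555 248.2163]
 [320.2068 294.0486]]
-0.04 [[320.2825 258.9114]
 [320.2296 307.3382]]
[[113. 111. 113. 112. 110. 111. 109. 112.  58.  58.  61.  57.  61.  58.
   56. 203.  36.]
 [113. 109. 110. 109. 112. 108. 111. 114.  15.   8.  11.   3.  10.  10.
   10.  63.  61.]
 [110. 109. 109. 111. 110. 110. 113. 112.  55.  60.  55.  58.  55.  57.
   58. 187.  12.]]
[0.3001 0.3001 0.3016 0.304  0.3045 0.3069 0.3089 0.3105 0.1477 0.1433
 0.1372 0.1328 0.1285 0.1231 0.1194 0.1181 0.1195]
```

```bash
python3 -m inch '[[0.008,-0.015,-0.035,0],[0.008,-0.0225,-0.031,0],[0.008,-0.0225,-0.031,0],[0.008,-0.0225,-0.031,0],[0.0084,-0.021,-0.028,0],[0,0,0,0],[0,0,0,0],[0,0,0,0]]' 0.035; python3 tray.py .4652 -.3316 .0731 .05
```

```text
clock: 26.42
tool_pos: [0.4239, -0.3245, 0.2762]
eef_rot: [0.11, -3.138, -0.002]
wrist_force: [-0.3, -0.2, -0.2]
grip_width: 0.035
finger_force: 0.0
tray [ 0.4643 -0.3325  0.0732] 0.0002209636539728925 [-9.9594 -5.0549 -0.6082] 4415 z 0.051146530721884076 [ 0.4239 -0.3245  0.2762] [ 0.1099 -3.1384 -0.0023]
plane [-0.0047  0.0001  0.0508]
```

```bash
python3 -m inch '[[-0.0395,0,0,-0.003],[0,0.034,0.02,0],[0,0.0331,0.02,0],[0,0,0.04,0],[0,0,0.04,0],[0,0,0.04,0],[0,0,0.04,0],[0,0,0.03,0],[0,0,0,0],[0,0,0,0]]' && python3 -m inch '[[0,0,0.018,0],[0,0,0,0],[0,0,0,0],[0,0,0,0]]'
python3 - <<'E'
from h import *
P,rgb,d=cap("wrist"); save("c10.png",rgb[120:400,120:560])
E
```

```text
clock: 27.3
tool_pos: [0.4578, -0.2539, 0.0466]
eef_rot: [0.116, -3.137, -0.004]
wrist_force: [0.1, -1.0, 2.0]
grip_width: 0.0348
finger_force: 0.0
clock: 27.63
tool_pos: [0.4593, -0.2555, 0.0314]
eef_rot: [-0.116, 3.138, -0.002]
wrist_force: [0.5, -0.4, -0.5]
grip_width: 0.035
finger_force: 0.0
```

View pics/c10.png

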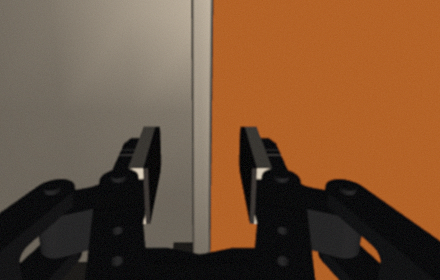

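The fingers straddle the rim, which runs at column 202 between the pads at 150 and 245. Their tips are still above rim height, so I go deeper.

```bash
python3 -m inch '[[0,0.0005,0.008,0],[0,0,0.008,0],[0,0,0,0],[0,0,0,0]]' && python3 -m inch '[[0,0,0.006,0],[0,0,0.006,0],[0,0,0,0],[0,0,0,0]]' && python3 -m inch '[[0,0,0,0],[0,0,0,0],[0,0,0,0],[0,0,0,0],[0,0,0,0],[0,0,0,0]]' 0 120
```

```text
clock: 28.02
tool_pos: [0.4581, -0.2544, 0.0129]
eef_rot: [0.115, -3.138, -0.001]
wrist_force: [-0.0, -0.3, 1.1]
grip_width: 0.0354
finger_force: 0.0
clock: 28.35
tool_pos: [0.4583, -0.2545, 0.0011]
eef_rot: [0.115, -3.139, -0.001]
wrist_force: [0.2, 0.5, -0.2]
grip_width: 0.0352
finger_force: 0.0
clock: 28.85
tool_pos: [0.4586, -0.2547, 0.002]
eef_rot: [-0.115, 3.139, -0.001]
wrist_force: [-2.5, 2.2, 6.2]
grip_width: 0.0066
finger_force: 117.6
```

Gripped on the rim, as the 6.6 mm opening shows. Lift gently.

```bash
python3 -m inch '[[0,0,-0.004,0],[0,0,-0.008,0],[0,0,-0.012,0],[0,0,-0.02,0],[0,0,-0.025,0],[0,0,-0.03,0],[0,0,-0.03,0],[0,0,-0.02,0],[0,0,0,0],[0,0,0,0]]' && python3 -m inch '[[0,0,-0.02,0],[0,0,-0.02,0],[0,0,-0.01,0],[0,0,0,0],[0,0,0,0]]'
cat > ht.py <<'E'
from fit import *
np.set_printoptions(precision=4,suppress=True)
s=env.get_state(); P,rgb,d=cap("wrist"); np.savez("ht.npz",rgb=rgb,d=d,**P); uv,X=cloud(P,d)
T=R.from_rotvec(s["eef_rot"]); Q=T.inv().apply(X-s["tool_pos"]); 
Q=Q*[-1,1,-1]                      # frame: x ahead, y left, z up at the tool (yaw only)
p0=np.array([0,-.078,0.]); c=np.array([0,0,.049])
for _ in range(6):
    zz=Q[:,2]-(Q[:,0]*c[0]+Q[:,1]*c[1]+c[2]); m=(np.abs(zz)<.006)&(np.abs(rect_res(p0,Q[:,:2],.22,.165)+.004)<.012)&~((np.abs(Q[:,1])<.03)&(np.abs(Q[:,0])<.05))
    Y=Q[m]; A=np.c_[Y[:,:2],np.ones(len(Y))]; c=np.linalg.lstsq(A,Y[:,2],rcond=None)[0]; r=fit(Y[:,:2],.22,.165,.009,p0); p0=r[0]
print("tray in hand (x fwd,y left, yaw)",*r,"plane",c)
yw=T.as_matrix()[:,1]; yaw=np.arctan2(yw[1],yw[0])-np.pi/2; C,S=np.cos(yaw),np.sin(yaw)
print("tool yaw",yaw,s["tool_pos"],"tray world",s["tool_pos"][:2]+[C*p0[0]-S*p0[1],S*p0[0]+C*p0[1]],yaw+p0[2],"rim z",s["tool_pos"][2]+c@[p0[0],p0[1],1])
E
python3 ht.py
```

```text
clock: 29.68
tool_pos: [0.4588, -0.2548, 0.1518]
eef_rot: [-0.115, 3.138, -0.002]
wrist_force: [-0.1, 0.0, -3.0]
grip_width: 0.0066
finger_force: 117.2
clock: 30.1
tool_pos: [0.4584, -0.2545, 0.1996]
eef_rot: [0.115, -3.139, -0.001]
wrist_force: [-1.1, 0.3, -2.6]
grip_width: 0.0067
finger_force: 117.3
tray in hand (x fwd,y left, yaw) [ 0.0059 -0.0846 -0.0799] 0.0003152429365338434 [-11.3311  -3.7843   0.9558] 7186 plane [0.0077 0.0734 0.05  ]
tool yaw 0.07339705854889877 [ 0.4584 -0.2545  0.1996] tray world [ 0.4705 -0.3384] -0.006508039787441383 rim z 0.24345616715632204
```

```bash
cat > edges.py <<'E'
from fit import *
np.set_printoptions(precision=4,suppress=True)
s=env.get_state(); z=np.load("ht.npz"); P={k:z[k] for k in z.files}; P["k1"]=float(P["k1"]); uv,X=cloud(P,z["d"])
Q=R.from_rotvec(s["eef_rot"]).inv().apply(X-s["tool_pos"])*[-1,1,-1]
T=Q[(Q[:,2]>.0)&(Q[:,2]<.065)]
for x in np.arange(-.125,.04,.015):
    b=T[(np.abs(T[:,0]-x)<.003)&(np.abs(T[:,1])<.03)&(T[:,2]>.03)]
    if len(b)>10: print("x %.3f"%x,len(b),"y range",np.percentile(b[:,1],[3,97]),"z",np.median(b[:,2]))
for y in np.arange(-.16,.02,.02):
    b=T[(np.abs(T[:,1]-y)<.003)&(T[:,2]>.049+.0734*y-.02)]
    if len(b)>10: print("y %.3f"%y,len(b),"xmin",np.percentile(b[:,0],1),"z there",np.median(b[b[:,0]<b[:,0].min()+.012][:,2]), "xmax",b[:,0].max())
fl=Q[(np.abs(Q[:,0])<.09)&(Q[:,1]<-.04)&(Q[:,1]>-.12)&(np.abs(Q[:,2]-.01)<.02)]
if len(fl): A=np.c_[fl[:,:2],np.ones(len(fl))]; print("floor",len(fl),np.linalg.lstsq(A,fl[:,2],rcond=None)[0])
E
python3 edges.py
```

```text
x -0.095 1566 y range [-0.0172  0.0035] z 0.04164645734917703
x -0.080 578 y range [-0.0045  0.0039] z 0.049985809945813774
x -0.065 515 y range [-0.0046  0.0038] z 0.049912198353457296
x -0.050 466 y range [-0.0045  0.0039] z 0.04990891005644996
x -0.035 423 y range [-0.0046  0.0038] z 0.049890650954034506
x -0.020 376 y range [-0.0048  0.0039] z 0.04981288002687758
x -0.005 1386 y range [-0.0168  0.0163] z 0.04933748970259787
x 0.010 329 y range [-0.0047  0.0042] z 0.05022346335084328
x 0.025 277 y range [-0.0044  0.0039] z 0.04982127872293587
y -0.100 118 xmin -0.10196074061897872 z there 0.026923509548570992 xmax -0.09951328522398455
y -0.080 214 xmin -0.10186441169605025 z there 0.041860934446876344 xmax -0.0993040162393267
y -0.060 227 xmin -0.10207196427391216 z there 0.04324322588997091 xmax -0.09924055108528768
y -0.040 219 xmin -0.10190223720440225 z there 0.0440946918189722 xmax -0.0991888969912437
y -0.020 312 xmin -0.10179400483505488 z there 0.04869385813532493 xmax -0.006295449753763062
y -0.000 6521 xmin -0.1005638292739181 z there 0.04177190186365561 xmax 0.034843950232321855
floor 48516 [-0.0019  0.0186  0.0119]
```

The tray hangs square in the hand with about 1° of sag, its centre 78 mm to the side of the tool. Carrying it over now.

```bash
python3 -m inch '[[-0.001,0.012,0,0],[-0.0018,0.022,0,0],[-0.0026,0.032,0,0],[-0.0026,0.032,0,0],[-0.0026,0.032,0,0],[-0.0026,0.032,0,0],[-0.0026,0.032,0,0],[-0.0026,0.032,0,0],[-0.0026,0.032,0,0],[-0.0026,0.032,0,0]]' && python3 -m inch '[[-0.0026,0.032,0,0],[-0.0026,0.032,0,0],[-0.0026,0.032,0,0],[-0.0026,0.032,0,0],[-0.0026,0.032,0,0],[-0.0026,0.032,0,0],[-0.0026,0.032,0,0],[-0.0026,0.032,0,0],[-0.0026,0.032,0,0],[-0.0016,0.02,0,0]]' && python3 -m inch '[[-0.0016,0.02,0,0],[-0.0009,0.0126,0,0],[0,0.007,0,0],[0,0,0,0.02],[0,0,0,0.03],[0,0,0,0.028],[0,0,0,0],[0,0,0,0],[0,0,0,0],[0,0,0,0]]'; python3 ht.py; python3 edges.py | grep -v xmin
```

```text
clock: 30.98
tool_pos: [0.4598, 0.0384, 0.1995]
eef_rot: [0.115, -3.138, -0.0]
wrist_force: [2.1, 0.2, -1.9]
grip_width: 0.0063
finger_force: 117.4
clock: 31.82
tool_pos: [0.4617, 0.3483, 0.199]
eef_rot: [0.117, -3.138, 0.0]
wrist_force: [1.0, 0.3, -3.3]
grip_width: 0.0066
finger_force: 117.4
clock: 32.65
tool_pos: [0.4628, 0.3846, 0.2005]
eef_rot: [0.007, 3.142, -0.0]
wrist_force: [-0.7, 0.3, -2.4]
grip_width: 0.0069
finger_force: 117.4
tray in hand (x fwd,y left, yaw) [ 0.0059 -0.0847 -0.0817] 0.0003167946628090549 [-11.31    -3.802    0.9783] 7210 plane [0.008  0.0756 0.0501]
tool yaw -0.004657030366753689 [0.4628 0.3846 0.2005] tray world [0.4683 0.2999] -0.08635926066733499 rim z 0.2442283093683354
x -0.095 1564 y range [-0.0171  0.0035] z 0.04110650906373065
x -0.080 592 y range [-0.0045  0.0039] z 0.049548900540896584
x -0.065 528 y range [-0.0046  0.0038] z 0.04944187726146089
x -0.050 457 y range [-0.0045  0.0039] z 0.04945137355162641
x -0.035 419 y range [-0.0046  0.0039] z 0.04936942207912403
x -0.020 376 y range [-0.0048  0.0039] z 0.049266232797604455
x -0.005 1304 y range [-0.0169  0.0163] z 0.048934226322324734
x 0.010 328 y range [-0.0048  0.0045] z 0.049671508573352105
x 0.025 285 y range [-0.0044  0.0039] z 0.049323644203865036
floor 48152 [-0.0024  0.0228  0.0114]
```

```bash
python3 -m inch '[[0,0.0004,0.02,0],[0,0,0.03,0],[0,0,0.03,0],[0,0,0.03,0],[0,0,0.02,0],[0,0,0.01,0],[0,0,0,0],[0,0,0,0],[0,0,0,0]]' && python3 -m inch '[[0,0,0.003,0],[0,0,0.003,0],[0,0,0,0],[0,0,0,0]]' && python3 -m inch '[[0,0,0.003,0],[0,0,0.002,0],[0,0,0,0],[0,0,0,0]]'
```

```text
clock: 33.45
tool_pos: [0.4635, 0.3859, 0.0622]
eef_rot: [0.007, 3.14, 0.002]
wrist_force: [0.5, -0.5, -1.8]
grip_width: 0.0065
finger_force: 117.5
clock: 33.78
tool_pos: [0.4627, 0.3854, 0.0546]
eef_rot: [0.007, 3.142, -0.0]
wrist_force: [-1.4, -0.3, -2.2]
grip_width: 0.0067
finger_force: 117.4
clock: 34.12
tool_pos: [0.4626, 0.3854, 0.0493]
eef_rot: [-0.007, -3.141, 0.0]
wrist_force: [0.1, -0.0, -2.6]
grip_width: 0.0067
finger_force: 117.4
```

```bash
python3 -m inch '[[0,0,0.002,0],[0,0,0.002,0],[0,0,0,0],[0,0,0,0]]' && python3 -m inch '[[0,0,0.002,0],[0,0,0.001,0],[0,0,0,0],[0,0,0,0]]'; python3 ht.py | head -1; python3 edges.py | grep floor
```

```text
clock: 34.45
tool_pos: [0.4627, 0.3854, 0.0454]
eef_rot: [-0.007, -3.141, 0.0]
wrist_force: [0.1, -0.3, -2.4]
grip_width: 0.007
finger_force: 117.6
clock: 34.78
tool_pos: [0.463, 0.3857, 0.0439]
eef_rot: [0.007, 3.141, 0.001]
wrist_force: [-6.0, -3.3, 15.7]
grip_width: 0.0065
finger_force: 120.1
tray in hand (x fwd,y left, yaw) [ 0.006  -0.0846 -0.0816] 0.0003254701884660472 [-11.2618  -3.8463   1.0017] 6801 plane [0.0058 0.0627 0.0501]
floor 49795 [-0.0035 -0.0019  0.0115]
```

```bash
python3 -m inch '[[0,0,-0.001,0],[0,0,0,0],[0,0,0,0],[0,0,0,0],[0,0,0,0]]' 0.035 20 && python3 -m inch '[[0,0,-0.02,0],[0,0,-0.03,0],[0,0,-0.035,0],[0.01,-0.0185,-0.035,0],[0.01,-0.0185,-0.035,0],[0.01,-0.0185,-0.035,0],[0.01,-0.0185,-0.035,0],[0,0,-0.02,0],[0,0,0,0],[0,0,0,0]]'; python3 tray.py .4626 .3068 -.0044 .0925
python3 - <<'E'
from fit import *
z=np.load("wt.npz"); P={k:z[k] for k in z.files}; P["k1"]=float(P["k1"]); uv,X=cloud(P,z["d"])
Y=X[np.hypot(X[:,0]-.4626,X[:,1]-.3068)<.16]; print(np.histogram(Y[:,2],np.arange(.08,.11,.002))[0])
for sx in (1,-1):
  for sy in (1,-1):
    c=np.array([.4626+sx*.099,.3068+sy*.0715]); q=X[(np.abs(X[:,:2]-c)<.009).all(1)&(X[:,2]>.07)]; print(sx,sy,np.round(np.percentile(q[:,2],[5,50,95]),4))
E
```

```text
clock: 35.25
tool_pos: [0.4627, 0.3854, 0.0433]
eef_rot: [-0.007, -3.141, 0.0]
wrist_force: [-0.8, -0.3, -0.5]
grip_width: 0.0345
finger_force: 0.0
clock: 36.08
tool_pos: [0.4227, 0.3116, 0.2895]
eef_rot: [0.008, 3.14, 0.002]
wrist_force: [0.3, -0.0, -1.7]
grip_width: 0.0352
finger_force: 0.0
tray [ 0.4623  0.3076 -0.0046] 0.0002225888106838502 [-10.6745  -5.0235  -0.6315] 4844 z 0.0931648890835248 [0.4227 0.3116 0.2895] [0.0077 3.1396 0.0016]
plane [-0.0055  0.0003  0.0928]
[  55  103  393  217  193  413 3414  851    1    0    0    0    0    0]Traceback (most recent call last):
  File "<stdin>", line 6, in <module>
    return _quantile_unchecked(
        a, q, axis, out, overwrite_input, method, keepdims, weights)
    return _ureduce(a,
                    func=_quantile_ureduce_func,
    ...<5 lines>...
                    overwrite_input=overwrite_input,
                    method=method)
    r = func(a, **kwargs)
    result = _quantile(arr,
                       quantiles=q,
    ...<2 lines>...
                       out=out,
                       weights=wgt)
    slices_having_nans = np.isnan(arr[-1, ...])
                                  ~~~^^^^^^^^^
IndexError: index -1 is out of bounds for axis 0 with size 0
```

The upper rim reads 92.8 mm against 50.8 mm for the lower tray. That is exactly 42.0 mm apart with the same plane slope, so the tray is fully seated.

```bash
python3 -c "
from plant import env
print(env.get_state()['clock'], env.job_done())"
```

```text
the job is handed in; nothing more can be done
36.1333 None
```

The job was handed in at 36 s: all four dishes measured as nested and latched, and the emptied tray measured as fully seated (42.0 mm above the other), but one missed grip each on the second dish and the supply tray slid them about 14 mm and 35 mm first, and I viewed 11 pictures against the limit of 10.

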